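Sweep glaze test discs through the gate

TASK

Sweep the three glaze test discs across the sorting board with the fingers and push them through the gate in the fence one at a time, in any order, so that all three drop into the slot box behind it. Keep each disc sliding on the board, never picking it up, and leave the kiln prop, the test cup, the jug and the jar standing where they are.

Things in the scene. Friction and masses are not known exactly. Their poses are not given: they have to be found in the camera images.
- board: Fixed wooden sorting board. Origin at table height; +x points from the flat deck through the gate to the slot box, z up. Deck top is 90 mm above the table, x = -100 to 66 mm, y = -150 to 150 mm, no rim at the near and side edges. A dark fence 18 mm high, 6 mm thick (x = 60 to 66 mm) runs along the far edge, open only at the gate; deck and fence end together at x = 66 mm.
- gate (a point): Middle of the gate, a 48 mm wide gap in the fence, open at the top. The point lies on the deck surface (90 mm up) in the plane of the fence's near face. Axes as the board's: +x through the gate, y along the fence. The deck ends 6 mm beyond this point: a disc whose centre is pushed past that tips into the slot box by itself.
- slot (a point): Centre of the inner floor of the slot box, a blue open-topped box right behind the gate, inside 86 mm (x, from the deck's end) by 78 mm (y). Floor 78 mm below the deck; a slippery grey chute under the gate slopes down from near the deck's end to the floor. Its 6 mm thick far and side walls stand 18 mm above the deck. Axes as the board's.
- disc_blue: Loose fired-clay glaze test disc, glossy blue with a small pale dot on top, 36 mm diameter, 12 mm thick, about 26 g, lying flat on the deck. Origin at the centre of its underside (on the deck surface at the start).
- disc_green: Loose fired-clay glaze test disc, green with a small pale dot on top, 36 mm diameter, 12 mm thick, about 26 g, lying flat on the deck. Origin at the centre of its underside (on the deck surface at the start).
- disc_rust: Loose fired-clay glaze test disc, rust-orange unglazed with a small pale dot on top, 36 mm diameter, 12 mm thick, about 26 g, lying flat on the deck. Origin at the centre of its underside (on the deck surface at the start).
- prop: Bystander: loose pale kiln prop, an squat spool 28 mm in diameter and 32 mm tall, standing on the deck near a corner by the fence. Origin: centre of its underside.
- testcup: Bystander: loose small white test cup, 32 mm in diameter and 30 mm tall, standing on the deck near the other corner by the fence. Origin: centre of its underside.
- jug: Bystander: loose terracotta jug, 72 mm at the belly, 105 mm tall, with a handle reaching 52 mm from its axis (its own +y), standing on the table beside the board. Origin: centre of its underside.
- jar: Bystander: loose amber glaze jar with a white lid, 60 mm in diameter, 85 mm tall, standing on the table on the other side of the board. Origin: centre of its underside.

How it is judged:
By the outcome, as a careful person would: the job done as asked, in the order asked, and still so for the second after the job is handed in, with the robot touching nothing.
It also fails if it takes over 69 s, if anything falls off the work surface, if the arm or the gripper's body presses on something with over 40 N, if the wrist force passes 120 N, or if a joint passes its speed limit or range.

ROBOT

A 6-joint arm with a two-finger parallel gripper is mounted at the origin on the work surface. World frame = base frame: x ahead of the robot, y to its left, z up, the work surface at z = 0. Lengths are in m, angles in degrees, forces in N, time in s.
With the tool pointing down it reaches from about 0.375 to 0.925 m from the base axis. Payload 5.7 kg.
Tool frame: the origin (TCP) lies at the very end of the fingers, on their centre line; the grasp point (between the pads) lies env.tcp_to_grasp behind it (env.tcp_to_grasp is the distance from the TCP to the grasp point, in m); x points along the fingers, y is the direction in which the jaws open and shut, and the axes are right-handed (so a half turn about x gives the same grasp; the last joint's range is limited). The gripper opens to 85 mm and grips with 20 to 120 N. Pads are 22 mm wide; open, the fingers measure 114 mm over their backs; the gripper's body (76 mm by 85 mm) begins 54 mm behind the grasp point. The pads swing forward as they close: fully open they stand 13 mm farther back than shut.
Start: joints at [68.291, 20.558, 86.54, -0, 72.909, -6.595], TCP at [0.156, 0.579, 0.231] pointing down, gripper open.
Joint ranges: [-170.27, 170.27], [-57.76, 135], [12.27, 136.19], [-55.21, 235.2], [11.17, 155.16], [-170.74, 170.74]. Speed limits (degrees/s): [136.94, 136.94, 180, 180, 180, 180].

INTERFACE

Orientations are given as [roll, pitch, yaw] about the fixed x, y, z axes, in that order (R = Rz(yaw) Ry(pitch) Rx(roll)).
In Python, from rig import readout, cams, env gives the robot as it stands.
- The arm moves only by the tool jog_arm, never from a script. Its argument "increments" is a list of rows, each an object of numbers: "x", "y", "z": the shift along the tool's x, y, z in m; "ax", "ay", "az": the turn, a rotation vector about the tool's x, y, z in rad. In form: [{"x": .., "y": .., "z": .., "ax": .., "ay": .., "az": ..}, ...]. A call has 1 to 10 rows; each row is the pose to reach, as a shift and turn from the pose commanded when the call began, along the tool's axes at that moment; what a row does not reach only later rows make up. A row lasts 1/8 s, in which the tool goes at most 62.5 mm and 10.7 degrees, less where a joint would pass 70% of its speed; a pose out of reach is approached as far as the arm can. A call with a gripper value outside its range is refused whole. "grip" is the opening, from -1 (shut) to 1 (fully open), set as the call begins (left out, the last holds). The fingers move at their own pace and stop on an object; "force" is the grip in N (left out, the last holds). Time passes only in rows, so rows that repeat a pose let the fingers close. It gives the time, the measured TCP pose, the force and the opening at its end, in the units of the state.
- readout.get_obs(): the state, without advancing time (a new reading comes with each control period).
- cams.snapshot(name): name is "scene" or "top"; returns a dict with "img" (384x512x3 uint8, red, green, blue), "fovy" (degrees; the focal length in pixels is half the picture's height over the tangent of half this angle, whatever the lens; pixels are square), "cx", "cy" (the principal point, pixels), "k1" (the pictures are not rectified: a ray, as slopes to the right and down, at radius r is drawn at 1 + k1 r^2 times it, then the intrinsics apply), "rvec" (rotation vector, rad) and "tvec" (3), from world to camera coordinates, as OpenCV has them. Camera axes: x right, y down, z forward; pixel columns grow to the right and rows downward; lengths in m; the calibration is good to about 2 mm. A picture is of the moment at which its call begins. There is no depth.
- env.job_done(): hands the job in, once; it reports no verdict.
The state is a dict: "clock": time; "qpos": joint angles; "joint_vel": joint speeds; "tau": joint torques, N m; "tcp_pos": TCP position; "orientation": TCP orientation; "ft_force": force on the tool from outside, world axes, zero at the start; "ft_torque": the same for the moment, N m; "width": finger opening in m.
Only numpy, scipy, OpenCV 4.12 (cv2) and the standard library are available. Lean on these libraries where they do the work, as an engineer would, in place of code of your own. Each camera call takes 0.05 s, during which the arm holds its last target.

## Working session

There is one attempt and no reset: what is moved stays moved. The work goes in short steps, Python scripts to look and compute and a tool call to move; the robot and the scene stay as the last step left them, time stands still between calls to the robot, and variables do not carry over. Pictures are saved under pics/ and viewed, and the job is handed in when it is done.

Besides the shell and the picture viewer there is one more tool, called after "Call:" as a command line: name --argument value ..., lists and objects as JSON in quotes. jog_arm: Moves the arm, as the interface text tells. Its arguments: {"type":"object","properties":{"increments":{"type":"array"},"grip":{"type":"number"},"force":{"type":"number"}},"required":["increments"]}

```bash
ls; mkdir -p pics
python3 - <<'E'
from rig import readout,cams,env
import cv2
print(readout.get_obs(), env.tcp_to_grasp)
for n in("scene","top"):
    s=cams.snapshot(n); im=s.pop("img"); print(n,s)
    cv2.imwrite(f"pics/{n}0.png",im[:,:,::-1])
E
```

```text
pics
{'clock': 0.0, 'qpos': array([ 6.82888545e+01,  2.05991374e+01,  8.65979102e+01, -5.03778389e-04,
        7.29110612e+01, -6.59266563e+00]), 'joint_vel': array([-0.02257979,  0.05373565, -0.01605304, -0.04783517,  0.03911297,
        0.00871282]), 'tau': array([ 4.78178899e-04, -5.27627921e+01, -2.78618860e+01, -1.56168556e-05,
        1.33709647e-02,  2.71990370e-05]), 'tcp_pos': array([0.15622362, 0.57859471, 0.23044827]), 'orientation': array([ -96.33760959,   89.89189019, -111.45594093]), 'ft_force': array([-1.14674148,  0.4071575 , -0.23649104]), 'ft_torque': array([-0.03629583, -0.02768411,  0.01107324]), 'width': 0.08551463237146381} 0.0187
scene {'fovy': 46.169222031781295, 'cx': 247.59307654231654, 'cy': 185.93074917459543, 'k1': 0.019479154185633698, 'rvec': array([ 1.99915076,  1.78818439, -0.48959364]), 'tvec': array([-0.09274566, -0.43677592,  1.27545674])}
top {'fovy': 45.71142114648164, 'cx': 250.62998405257892, 'cy': 193.91579638509103, 'k1': -0.07492480007143178, 'rvec': array([ 2.15535296, -2.15798532,  0.09180107]), 'tvec': array([0.05197874, 0.59190633, 1.09287651])}
```

View pics/scene0.png

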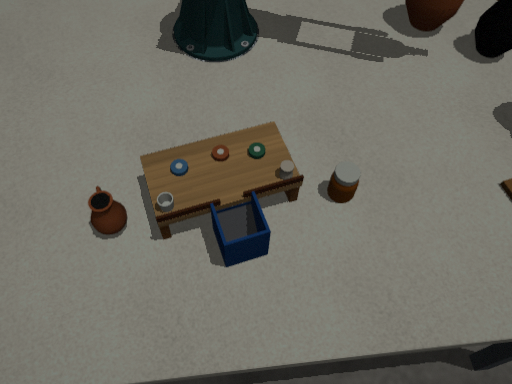

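View pics/top0.png

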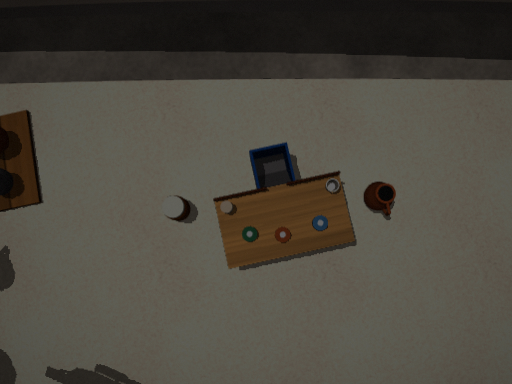

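The scene view shows blue (179,167), rust (220,153) and green (257,150). The cup is at (165,201) and the prop at (287,169). In the top view green is at (250,234), rust (283,235) and blue (320,223). Next I'll enlarge the crops.

```bash
cat > h.py <<'E'
import numpy as np,cv2
from rig import readout,cams,env
def snap(n):
    s=cams.snapshot(n); f=s["img"].shape[0]/2/np.tan(np.radians(s["fovy"]/2))
    s["K"]=np.array([[f,0,s["cx"]],[0,f,s["cy"]],[0,0,1]]); s["D"]=np.array([s["k1"],0,0,0.]); return s
def world(s,px,z):
    px=np.array(px,float).reshape(-1,1,2)
    n=cv2.undistortPoints(px,s["K"],s["D"]).reshape(-1,2)
    R=cv2.Rodrigues(s["rvec"])[0]; c=-R.T@s["tvec"]
    d=np.c_[n,np.ones(len(n))]@R
    return c+d*((z-c[2])/d[:,2])[:,None]
def proj(s,P):
    return cv2.projectPoints(np.array(P,float).reshape(-1,3),s["rvec"],s["tvec"],s["K"],s["D"])[0].reshape(-1,2)
def crop(s,x0,y0,x1,y1,k,fn,ov=()):
    im=cv2.resize(s["img"][y0:y1,x0:x1,::-1],None,fx=k,fy=k,interpolation=cv2.INTER_CUBIC)
    im=np.clip(im*1.6,0,255).astype(np.uint8)
    for pts,c in ov:
        q=(proj(s,pts)-[x0,y0]+.5)*k
        cv2.polylines(im,[q.round().astype(int)],False,c,1)
    cv2.imwrite(fn,im)
E
python3 - <<'E'
from h import *
s=snap("top");crop(s,160,135,400,275,3.3,"pics/t1.png")
s=snap("scene");crop(s,80,110,370,270,2.75,"pics/s1.png")
E
```

```text
(no output)
```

View pics/t1.png

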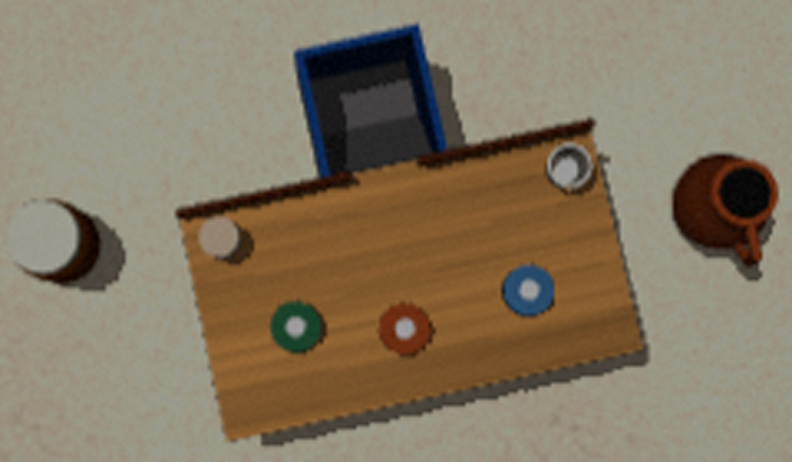

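View pics/s1.png

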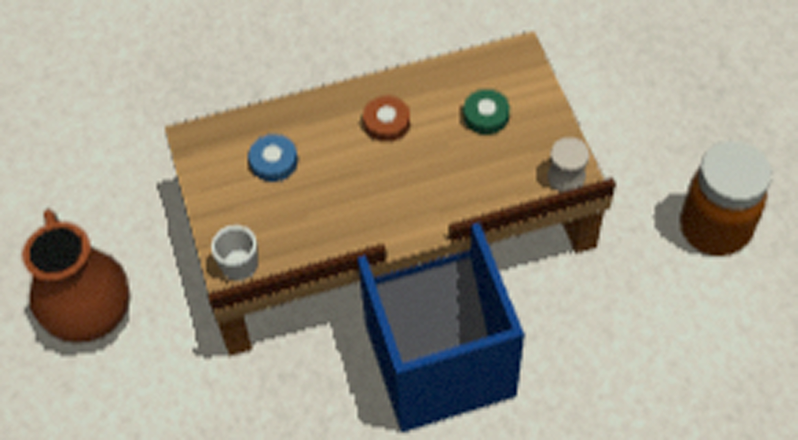

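The crops are sharp enough to measure from. Next I'll fit the board pose using both views.

```bash
cat > fit.py <<'E'
from h import *
from scipy.optimize import least_squares
T=lambda u,v:(160+u/3.3-.5,135+v/3.3-.5)
S=lambda u,v:(80+u/2.75-.5,110+v/2.75-.5)
t=snap("top");s=snap("scene")
# board pts: local xyz (gate y as unknown)
obs=[(t,T(228,440),(-.1,.15,.09)),(t,T(645,350),(-.1,-.15,.09)),(t,T(177,211),(.066,.15,.108)),(t,T(593,121),(.066,-.15,.108)),
(s,S(167,127),(-.1,-.15,.09)),(s,S(535,32),(-.1,.15,.09)),(s,S(612,181),(.066,.15,.108)),(s,S(212,306),(.066,-.15,.09))]
def L2W(p,P): 
    P=np.atleast_2d(P);c,n=np.cos(p[2]),np.sin(p[2])
    return np.c_[p[0]+c*P[:,0]-n*P[:,1],p[1]+n*P[:,0]+c*P[:,1],P[:,2]]
def W2L(p,W):
    W=np.atleast_2d(W);c,n=np.cos(p[2]),np.sin(p[2]);d=W[:,:2]-p[:2]
    return np.c_[c*d[:,0]+n*d[:,1],-n*d[:,0]+c*d[:,1],W[:,2]]
f=lambda p:np.concatenate([proj(c,L2W(p,l))[0]-np.array(q) for c,q,l in obs])
r=least_squares(f,[.5,.1,0.2]);p=r.x
print(p,np.degrees(p[2]),r.fun.reshape(-1,2).round(2).tolist())
np.save("board.npy",p)
print("gate edges top",W2L(p,world(t,[T(355,178),T(418,161)],.108)).round(4),"scene",W2L(p,world(s,[S(385,250),S(450,230)],.108)).round(4))
for n,a,b in(("green",(295,326),(487,107)),("rust",(404,328),(387,115)),("blue",(529,289),(272,154))):
    print(n,W2L(p,world(t,[T(*a)],.102)).round(4),W2L(p,world(s,[S(*b)],.102)).round(4))
print("prop",W2L(p,world(t,[T(218,239)],.122)),W2L(p,world(s,[S(570,153)],.122)))
print("cup",W2L(p,world(t,[T(570,166)],.12)),W2L(p,world(s,[S(235,245)],.12)))
print("jar",W2L(p,world(t,[T(44,239)],.085)),"jug",W2L(p,world(t,[T(745,190)],.105)))
E
python3 fit.py
```

```text
[ 0.54033187 -0.02317123  0.20984185] 12.023052206321307 [[-0.77, 1.3], [-0.37, 1.21], [-0.53, -0.02], [0.43, 0.06], [-1.41, -0.57], [-0.37, -0.58], [1.15, 1.13], [-0.27, 2.08]]
gate edges top [[ 0.0622  0.0225  0.108 ]
 [ 0.0646 -0.0231  0.108 ]] scene [[ 0.0665 -0.0239  0.108 ]
 [ 0.0653  0.0244  0.108 ]]
green [[-0.0297  0.085   0.102 ]] [[-0.032   0.0861  0.102 ]]
rust [[-0.0469  0.0112  0.102 ]] [[-0.0483  0.012   0.102 ]]
blue [[-0.0387 -0.0797  0.102 ]] [[-0.0407 -0.0788  0.102 ]]
prop [[0.03917986 0.12392604 0.122     ]] [[0.03893061 0.12415288 0.122     ]]
cup [[ 0.03770315 -0.12386359  0.12      ]] [[ 0.03720556 -0.12212175  0.12      ]]
jar [[0.06872357 0.2480259  0.085     ]] jug [[-0.00327065 -0.24285948  0.105     ]]
```

The board fit is good: gate edges come out at y ≈ ±24 mm, which puts the gate at y=0, and the two views agree to about 2 mm. I'll open the jaws about 24 mm so the disc sits in a pocket between the fingers, and push rust first.

```bash
cat > go.py <<'E'
import sys
from h import *
from scipy.spatial.transform import Rotation as Ro
p=np.load("board.npy")
def state():
    o=readout.get_obs();return o,Ro.from_euler("xyz",o["orientation"],degrees=True)
def tgt(x,y,z,a):  # board-local TCP, jaw axis angle (deg) in board frame; tool x down
    c,n=np.cos(p[2]),np.sin(p[2]); w=np.array([p[0]+c*x-n*y,p[1]+n*x+c*y,z])
    th=np.radians(a)+p[2]; Y=np.array([np.cos(th),np.sin(th),0]);X=np.array([0,0,-1.]);return w,Ro.from_matrix(np.c_[X,Y,np.cross(X,Y)])
o,R=state()
c,n=np.cos(p[2]),np.sin(p[2]);d=o["tcp_pos"][:2]-p[:2]
M=R.as_matrix();print("t",o["clock"],"local",np.round([c*d[0]+n*d[1],-n*d[0]+c*d[1],o["tcp_pos"][2]],4),"jaw",np.degrees(np.arctan2(M[1,1],M[0,1])-p[2]).round(1),"F",o["ft_force"].round(2),"w",o["width"].round(4),"q6",o["qpos"][5].round(1))
for a in sys.argv[1:]:
    v=list(map(float,a.split(",")));w,Rd=tgt(*v)
    print(a,"xyz",R.inv().apply(w-o["tcp_pos"]).round(4),"rot",(R.inv()*Rd).as_rotvec().round(4), "r",np.hypot(*w[:2]).round(3))
E
python3 go.py=-.08 2>/dev/null; python3 go.py -- 2>/dev/null; python3 go.py " -.078,.0115,.17,90" " -.078,.0115,.17,-90"
```

```text
Traceback (most recent call last):
  File "go.py", line 12, in <module>
    M=R.as_matrix();print("t",o["clock"],"local",np.round([c*d[0]+n*d[1],-n*d[0]+c*d[1],o["tcp_pos"][2]],4),"jaw",np.degrees(np.arctan2(M[1,1],M[0,1])-p[2]).round(1),"F",o["ft_force"].round(2),"w",o["width"].round(4),"q6",o["qpos"][5].round(1))
                                                                                                                                                                                                     ^^^^^^^^^^^^^^^^
AttributeError: 'float' object has no attribute 'round'
```

```bash
sed -i 's/o\["width"\].round(4)/round(o["width"],4)/; s/o\["qpos"\]\[5\].round(1)/o["qpos"].round(1)/' go.py; python3 go.py " -.078,.0115,.17,90" " -.078,.0115,.17,-90"
```

```text
t 0.3 local [-0.2501  0.669   0.231 ] jaw 62.9 F [-0.06  0.33 -0.25] w 0.0854 q6 [68.3 20.6 86.6  0.  72.9 -6.6]
 -.078,.0115,.17,90 xyz [ 0.0613 -0.5066  0.453 ] rot [-4.736e-01 -2.000e-04  6.000e-04] r 0.463
 -.078,.0115,.17,-90 xyz [ 0.0613 -0.5066  0.453 ] rot [2.668e+00 9.000e-04 3.000e-04] r 0.463
```

Call:
jog_arm --increments '[{"y": -0.05, "z": 0.045, "ax": -0.06}, {"y": -0.1, "z": 0.09, "ax": -0.12}, {"y": -0.15, "z": 0.135, "ax": -0.18}, {"y": -0.2, "z": 0.18, "ax": -0.24}, {"y": -0.25, "z": 0.225, "ax": -0.3}, {"y": -0.3, "z": 0.27, "ax": -0.36}, {"y": -0.35, "z": 0.315, "ax": -0.42}, {"y": -0.4, "z": 0.36, "ax": -0.4736}, {"y": -0.45, "z": 0.405, "ax": -0.4736}, {"y": -0.5066, "z": 0.453, "ax": -0.4736}]' --grip -0.435 --force 20

```text
validation failed for argument at $.in...
```

```bash
python3 go.py " -.078,.0115,.11,90"
python3 - <<'E'
from h import *
s=snap("scene");crop(s,80,70,370,270,2.75,"pics/s2.png")
E
```

```text
t 0.3 local [-0.2501  0.669   0.231 ] jaw 62.9 F [-0.06  0.33 -0.25] w 0.0854 q6 [68.3 20.6 86.6  0.  72.9 -6.6]
 -.078,.0115,.11,90 xyz [ 0.1213 -0.5065  0.453 ] rot [-4.736e-01 -2.000e-04  6.000e-04] r 0.463
```

View pics/s2.png

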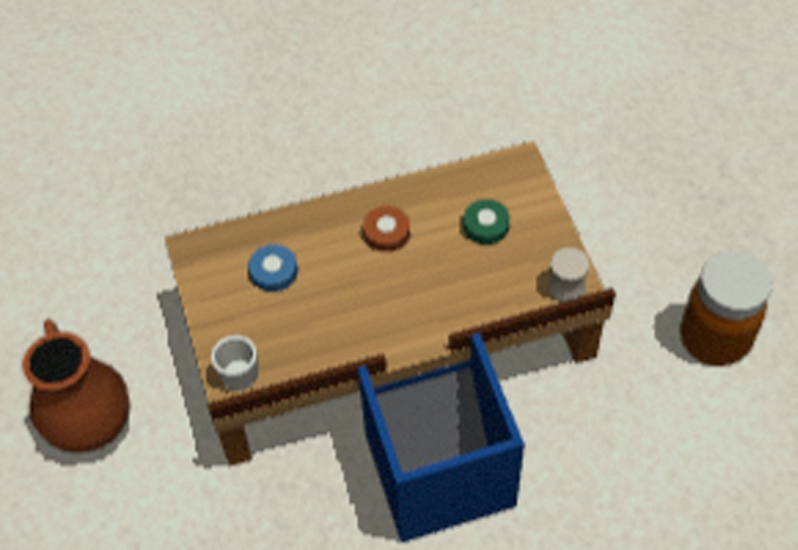

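The call was refused and nothing moved. The picture matches the earlier one. Each row probably needs all six keys.

Call:
jog_arm --increments '[{"x": 0, "y": -0.05, "z": 0.045, "ax": -0.06, "ay": 0, "az": 0}, {"x": 0, "y": -0.1, "z": 0.09, "ax": -0.12, "ay": 0, "az": 0}, {"x": 0, "y": -0.15, "z": 0.135, "ax": -0.18, "ay": 0, "az": 0}, {"x": 0, "y": -0.2, "z": 0.18, "ax": -0.24, "ay": 0, "az": 0}, {"x": 0, "y": -0.25, "z": 0.225, "ax": -0.3, "ay": 0, "az": 0}, {"x": 0, "y": -0.3, "z": 0.27, "ax": -0.36, "ay": 0, "az": 0}, {"x": 0, "y": -0.35, "z": 0.315, "ax": -0.42, "ay": 0, "az": 0}, {"x": 0, "y": -0.4, "z": 0.36, "ax": -0.474, "ay": 0, "az": 0}, {"x": 0, "y": -0.45, "z": 0.405, "ax": -0.474, "ay": 0, "az": 0}, {"x": 0, "y": -0.507, "z": 0.453, "ax": -0.474, "ay": 0, "az": 0}]' --grip -0.435 --force 20

```text
clock: 1.6
tcp_pos: [0.4386, 0.0191, 0.2317]
orientation: [-8.7, 89.9, 3.3]
ft_force: [0.6, 1.3, 0.1]
width: 0.0237
```

```bash
python3 go.py " -.078,.0115,.11,90"
python3 - <<'E'
from h import *
s=snap("scene");crop(s,80,70,370,270,2.75,"pics/s3.png")
E
```

```text
t 1.6 local [-0.0906  0.0625  0.2317] jaw 90.0 F [0.62 1.34 0.1 ] w 0.0237 q6 [  -6.5    7.   105.3    0.    67.6 -108.6]
 -.078,.0115,.11,90 xyz [ 0.1217 -0.051   0.0125] rot [0.     0.0012 0.0002] r 0.463
```

View pics/s3.png

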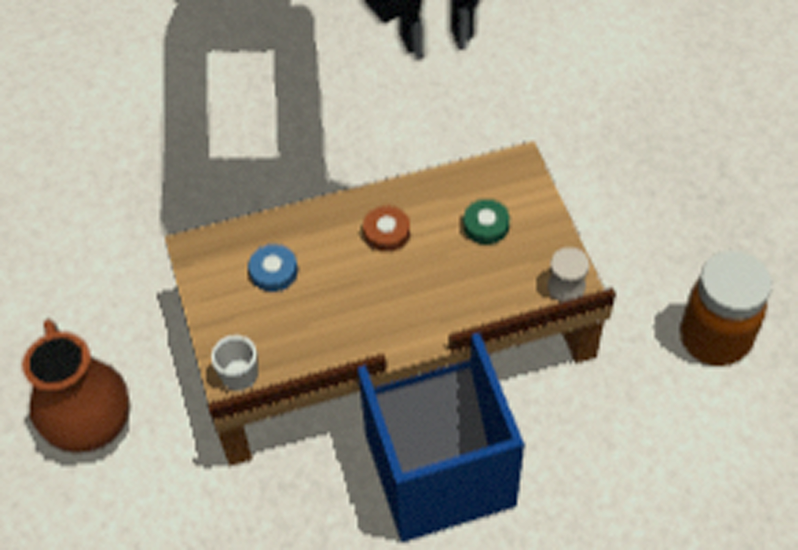

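Call:
jog_arm --increments '[{"x": 0, "y": 0, "z": 0, "ax": 0, "ay": 0, "az": 0}, {"x": 0, "y": 0, "z": 0, "ax": 0, "ay": 0, "az": 0}, {"x": 0, "y": 0, "z": 0, "ax": 0, "ay": 0, "az": 0}]'

```text
clock: 2.02
tcp_pos: [0.437, 0.0225, 0.2313]
orientation: [149.6, 90.0, 161.7]
ft_force: [-0.6, 0.1, -0.3]
width: 0.0238
```

```bash
python3 go.py " -.078,.0115,.11,90"
```

```text
t 2.025 local [-0.0916  0.0661  0.2313] jaw 90.1 F [-0.58  0.09 -0.27] w 0.0238 q6 [  -6.1    7.   105.4    0.    67.6 -108.3]
 -.078,.0115,.11,90 xyz [ 0.1212 -0.0547  0.0135] rot [ 0.0026 -0.0004 -0.0003] r 0.463
```

Call:
jog_arm --increments '[{"x": 0.02, "y": -0.028, "z": 0.007, "ax": 0, "ay": 0, "az": 0}, {"x": 0.06, "y": -0.0547, "z": 0.0135, "ax": 0, "ay": 0, "az": 0}, {"x": 0.1, "y": -0.0547, "z": 0.0135, "ax": 0, "ay": 0, "az": 0}, {"x": 0.121, "y": -0.0547, "z": 0.0135, "ax": 0, "ay": 0, "az": 0}, {"x": 0.121, "y": -0.0547, "z": 0.0135, "ax": 0, "ay": 0, "az": 0}, {"x": 0.121, "y": -0.0547, "z": 0.0135, "ax": 0, "ay": 0, "az": 0}]'

```text
clock: 2.78
tcp_pos: [0.4629, -0.0289, 0.1111]
orientation: [-28.5, 89.9, -16.4]
ft_force: [0.0, 0.2, 0.6]
width: 0.0241
```

```bash
python3 go.py " -.078,.0115,.0935,90"
python3 - <<'E'
from h import *
s=snap("scene");crop(s,130,90,320,230,4,"pics/s4.png")
E
```

```text
t 2.775 local [-0.0769  0.0105  0.1111] jaw 90.1 F [0.02 0.22 0.64] w 0.0241 q6 [ -12.1   18.6  110.9   -0.    50.5 -114.2]
 -.078,.0115,.0935,90 xyz [ 0.0176  0.001  -0.0011] rot [0.0019 0.001  0.0005] r 0.463
```

View pics/s4.png

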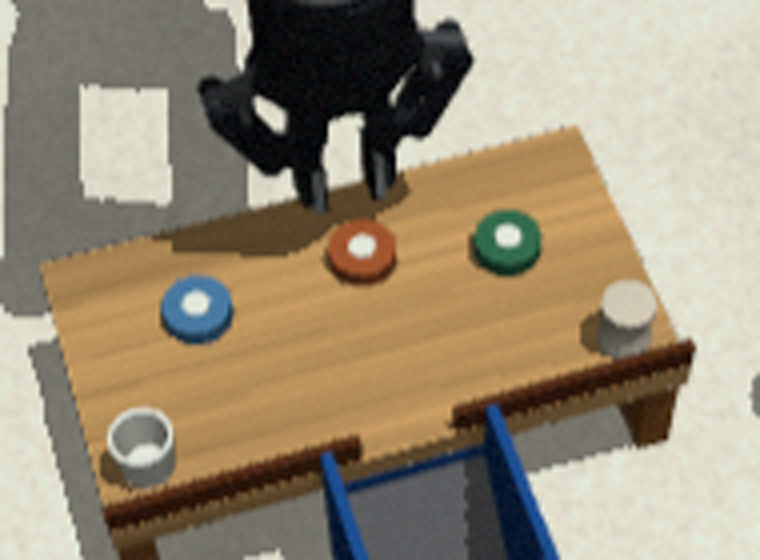

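The fingers are over the deck directly behind rust (362,250). I'll descend.

Call:
jog_arm --increments '[{"x": 0.01, "y": 0.0005, "z": -0.001, "ax": 0.002, "ay": 0, "az": 0}, {"x": 0.015, "y": 0.001, "z": -0.001, "ax": 0.002, "ay": 0, "az": 0}, {"x": 0.0176, "y": 0.001, "z": -0.001, "ax": 0.002, "ay": 0, "az": 0}, {"x": 0.0176, "y": 0.001, "z": -0.001, "ax": 0.002, "ay": 0, "az": 0}]'

```text
clock: 3.32
tcp_pos: [0.461, -0.0288, 0.0925]
orientation: [166.8, 90.0, 178.7]
ft_force: [0.1, 0.7, -0.6]
width: 0.0244
```

```bash
python3 go.py " .02,.003,.0935,90" " .046,0,.0935,90"
python3 - <<'E'
from h import *
s=snap("scene");crop(s,130,90,320,230,4,"pics/s5.png")
E
```

```text
t 3.325 local [-0.0787  0.011   0.0925] jaw 89.9 F [ 0.09  0.69 -0.65] w 0.0244 q6 [ -12.1   20.3  112.    -0.    47.8 -114.1]
 .02,.003,.0935,90 xyz [-0.0011 -0.0078  0.0988] rot [-0.0018 -0.0005 -0.0001] r 0.559
 .046,0,.0935,90 xyz [-0.0011 -0.0108  0.1248] rot [-0.0018 -0.0005 -0.0001] r 0.585
```

View pics/s5.png

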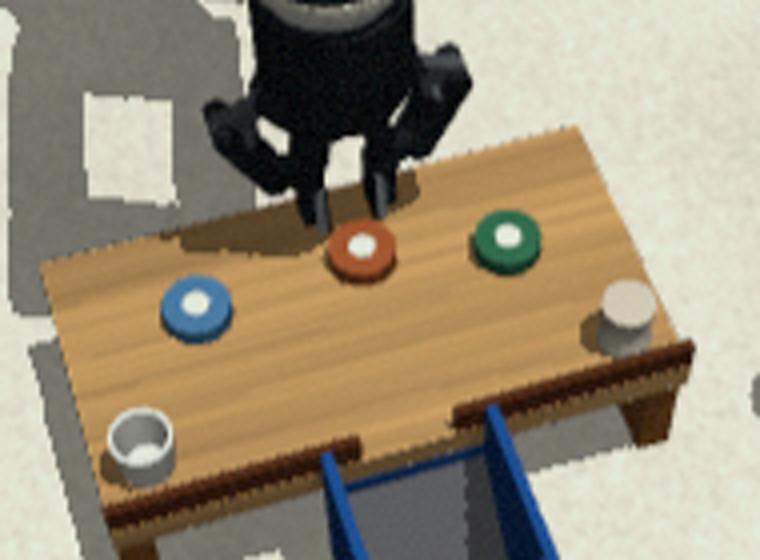

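The fingers are at disc height and not touching anything. I'll push rust forward and check partway.

Call:
jog_arm --increments '[{"x": -0.0005, "y": -0.001, "z": 0.009, "ax": 0, "ay": 0, "az": 0}, {"x": -0.0005, "y": -0.002, "z": 0.018, "ax": 0, "ay": 0, "az": 0}, {"x": -0.0005, "y": -0.003, "z": 0.028, "ax": 0, "ay": 0, "az": 0}, {"x": -0.0005, "y": -0.004, "z": 0.038, "ax": 0, "ay": 0, "az": 0}, {"x": -0.0005, "y": -0.005, "z": 0.048, "ax": 0, "ay": 0, "az": 0}, {"x": -0.0005, "y": -0.006, "z": 0.058, "ax": 0, "ay": 0, "az": 0}, {"x": -0.0005, "y": -0.007, "z": 0.068, "ax": 0, "ay": 0, "az": 0}, {"x": -0.0005, "y": -0.008, "z": 0.078, "ax": 0, "ay": 0, "az": 0}, {"x": -0.0005, "y": -0.009, "z": 0.086, "ax": 0, "ay": 0, "az": 0}, {"x": -0.0005, "y": -0.009, "z": 0.09, "ax": 0, "ay": 0, "az": 0}]'

```text
clock: 4.62
tcp_pos: [0.5518, -0.019, 0.0932]
orientation: [-43.1, 90.0, -31.2]
ft_force: [0.6, -0.8, 0.0]
width: 0.0241
```

```bash
python3 go.py " .047,0,.0935,90"
python3 - <<'E'
from h import *
s=snap("scene");crop(s,130,90,320,230,4,"pics/s6.png")
E
```

```text
t 4.625 local [0.0121 0.0017 0.0932] jaw 89.9 F [ 0.56 -0.82  0.04] w 0.0241 q6 [  -9.1   26.   100.8   -0.    53.1 -111.1]
 .047,0,.0935,90 xyz [-0.0003 -0.0016  0.0349] rot [-0.0016  0.0002  0.0002] r 0.586
```

View pics/s6.png

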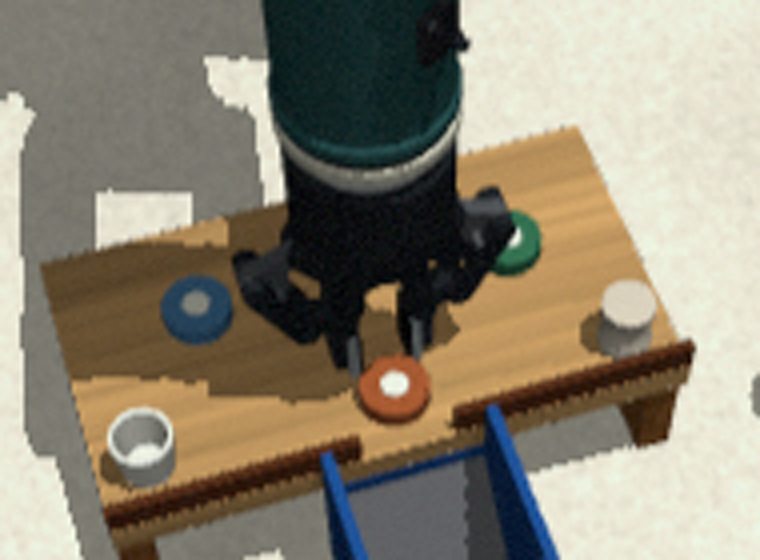

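Rust is nested between the fingertips at (395,385), heading into the gate. I'll do the final push.

Call:
jog_arm --increments '[{"x": 0, "y": 0, "z": 0.008, "ax": 0, "ay": 0, "az": 0}, {"x": 0, "y": -0.001, "z": 0.017, "ax": 0, "ay": 0, "az": 0}, {"x": 0, "y": -0.0015, "z": 0.026, "ax": 0, "ay": 0, "az": 0}, {"x": 0, "y": -0.0015, "z": 0.033, "ax": 0, "ay": 0, "az": 0}, {"x": 0, "y": -0.0015, "z": 0.033, "ax": 0, "ay": 0, "az": 0}, {"x": 0, "y": -0.0015, "z": 0.033, "ax": 0, "ay": 0, "az": 0}]'

```text
clock: 5.42
tcp_pos: [0.5834, -0.0136, 0.0931]
orientation: [173.2, 90.0, -174.9]
ft_force: [0.1, 0.8, -0.0]
width: 0.0239
```

```bash
python3 go.py " .047,0,.0935,90"
python3 - <<'E'
from h import *
s=snap("scene");crop(s,130,90,320,230,4,"pics/s7.png")
E
```

```text
t 5.425 local [0.0441 0.0004 0.0931] jaw 89.9 F [ 0.05  0.84 -0.01] w 0.0239 q6 [  -8.1   28.1   96.7   -0.    55.2 -110. ]
 .047,0,.0935,90 xyz [-0.0004 -0.0004  0.0029] rot [-0.0016 -0.0006 -0.0001] r 0.586
```

View pics/s7.png

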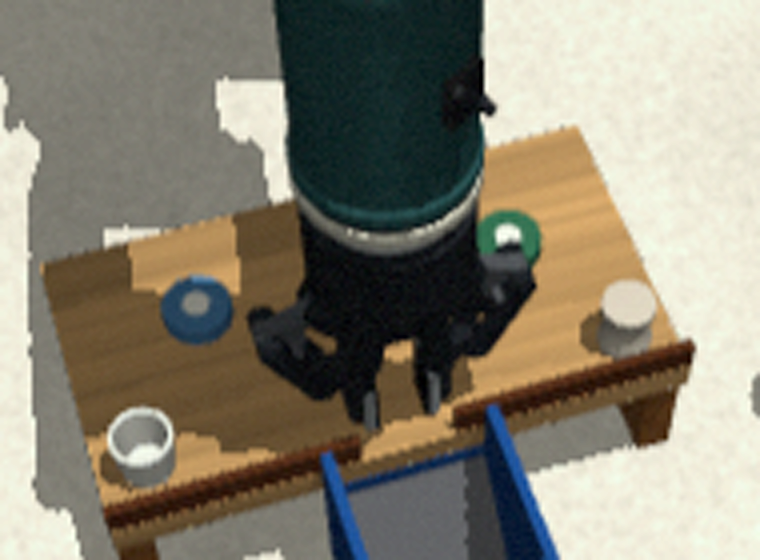

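Rust has gone through the gate. I'll lift and move to the far side of green, turning the jaws to lie along board x.

Call:
jog_arm --increments '[{"x": -0.05, "y": 0, "z": -0.005, "ax": 0, "ay": 0, "az": 0}, {"x": -0.08, "y": 0.02, "z": -0.02, "ax": 0.16, "ay": 0, "az": 0}, {"x": -0.08, "y": 0.05, "z": -0.04, "ax": 0.34, "ay": 0, "az": 0}, {"x": -0.08, "y": 0.08, "z": -0.06, "ax": 0.52, "ay": 0, "az": 0}, {"x": -0.08, "y": 0.1, "z": -0.075, "ax": 0.7, "ay": 0, "az": 0}, {"x": -0.08, "y": 0.117, "z": -0.075, "ax": 0.88, "ay": 0, "az": 0}, {"x": -0.08, "y": 0.117, "z": -0.075, "ax": 1.06, "ay": 0, "az": 0}, {"x": -0.08, "y": 0.117, "z": -0.075, "ax": 1.24, "ay": 0, "az": 0}, {"x": -0.08, "y": 0.117, "z": -0.075, "ax": 1.42, "ay": 0, "az": 0}, {"x": -0.08, "y": 0.117, "z": -0.075, "ax": 1.57, "ay": 0, "az": 0}]'

```text
clock: 6.72
tcp_pos: [0.4857, 0.0853, 0.1732]
orientation: [-70.8, 90.0, -149.1]
ft_force: [-0.1, -0.4, 0.2]
width: 0.0241
```

```bash
python3 go.py " -.031,.119,.12,0"
python3 - <<'E'
from h import *
s=snap("scene");crop(s,110,90,320,240,3.7,"pics/s8.png")
E
```

```text
t 6.725 local [-0.0308  0.1174  0.1732] jaw -0.4 F [-0.13 -0.4   0.2 ] w 0.0241 q6 [  1.9  15.6 103.5  -0.   60.9  -9.7]
 -.031,.119,.12,0 xyz [ 0.0532 -0.0002 -0.0016] rot [-0.0061  0.0001  0.0003] r 0.493
```

View pics/s8.png

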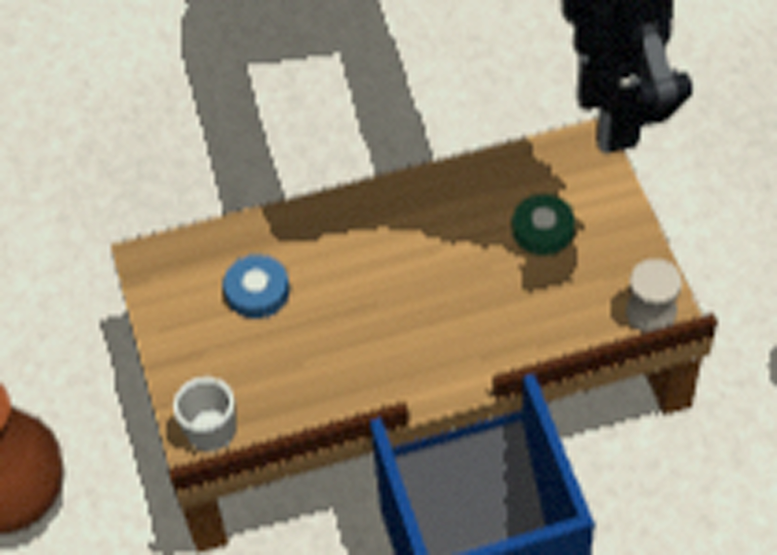

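Green (543,222) is undisturbed. The rust disc is out of this camera's sight inside the box, so I'll check it from the top. Descending now.

Call:
jog_arm --increments '[{"x": 0.04, "y": 0, "z": -0.0016, "ax": -0.006, "ay": 0, "az": 0}, {"x": 0.065, "y": 0, "z": -0.0016, "ax": -0.006, "ay": 0, "az": 0}, {"x": 0.075, "y": 0, "z": -0.0016, "ax": -0.006, "ay": 0, "az": 0}, {"x": 0.0797, "y": 0, "z": -0.0016, "ax": -0.006, "ay": 0, "az": 0}, {"x": 0.0797, "y": 0, "z": -0.0016, "ax": -0.006, "ay": 0, "az": 0}]'

```text
clock: 7.4
tcp_pos: [0.4863, 0.0869, 0.0939]
orientation: [69.9, 90.0, -7.8]
ft_force: [-0.3, 0.3, 0.5]
width: 0.0239
```

```bash
python3 go.py " -.033,.024,.0935,0"
python3 - <<'E'
from h import *
s=snap("top");crop(s,200,140,370,275,4.4,"pics/t9.png")
s=snap("scene");crop(s,110,90,320,240,3.7,"pics/s9.png")
E
```

```text
t 7.4 local [-0.03    0.1189  0.0939] jaw 0.3 F [-0.3   0.27  0.45] w 0.0239 q6 [  2.1  22.2 108.1  -0.   49.7 -10.2]
 -.033,.024,.0935,0 xyz [ 0.0005 -0.0036  0.0949] rot [ 0.0056  0.0002 -0.0007] r 0.503
```

View pics/t9.png

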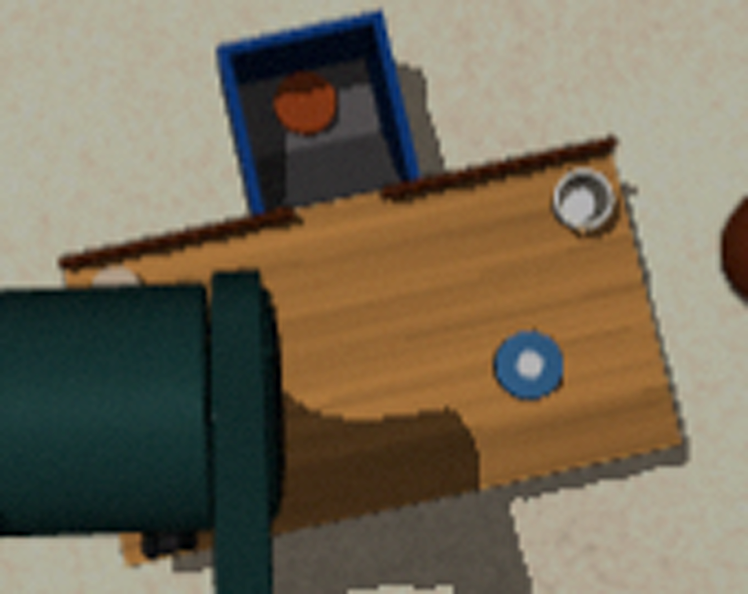

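View pics/s9.png

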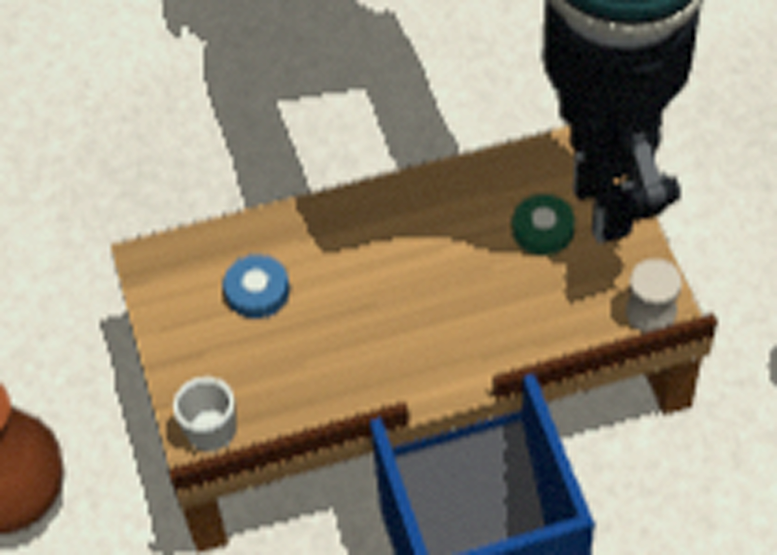

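Rust lies in the slot box at (305,103) in the top view. Now I'll push green sideways to the gate line.

Call:
jog_arm --increments '[{"x": 0, "y": -0.001, "z": 0.009, "ax": 0, "ay": 0, "az": 0}, {"x": 0, "y": -0.0015, "z": 0.019, "ax": 0, "ay": 0, "az": 0}, {"x": 0, "y": -0.002, "z": 0.029, "ax": 0, "ay": 0, "az": 0}, {"x": 0, "y": -0.0025, "z": 0.039, "ax": 0, "ay": 0, "az": 0}, {"x": 0, "y": -0.003, "z": 0.05, "ax": 0, "ay": 0, "az": 0}, {"x": 0, "y": -0.003, "z": 0.061, "ax": 0, "ay": 0, "az": 0}, {"x": 0, "y": -0.003, "z": 0.072, "ax": 0, "ay": 0, "az": 0}, {"x": 0, "y": -0.003, "z": 0.082, "ax": 0, "ay": 0, "az": 0}, {"x": 0, "y": -0.003, "z": 0.09, "ax": 0, "ay": 0, "az": 0}, {"x": 0, "y": -0.003, "z": 0.095, "ax": 0, "ay": 0, "az": 0}]'

```text
clock: 8.75
tcp_pos: [0.5033, -0.0071, 0.0935]
orientation: [-24.8, 90.0, -102.5]
ft_force: [-0.2, 0.6, 0.6]
width: 0.0241
```

Call:
jog_arm --increments '[{"x": 0, "y": 0, "z": 0, "ax": 0, "ay": 0, "az": 0}, {"x": 0, "y": 0, "z": -0.01, "ax": 0, "ay": 0, "az": 0}, {"x": -0.05, "y": 0, "z": -0.02, "ax": 0, "ay": 0, "az": 0}, {"x": -0.08, "y": -0.01, "z": -0.02, "ax": -0.18, "ay": 0, "az": 0}, {"x": -0.08, "y": -0.03, "z": -0.01, "ax": -0.36, "ay": 0, "az": 0}, {"x": -0.08, "y": -0.04, "z": 0, "ax": -0.54, "ay": 0, "az": 0}, {"x": -0.08, "y": -0.04, "z": 0.01, "ax": -0.72, "ay": 0, "az": 0}, {"x": -0.08, "y": -0.04, "z": 0.02, "ax": -0.9, "ay": 0, "az": 0}, {"x": -0.08, "y": -0.04, "z": 0.024, "ax": -1.08, "ay": 0, "az": 0}, {"x": -0.08, "y": -0.04, "z": 0.024, "ax": -1.26, "ay": 0, "az": 0}]'

```text
clock: 10.0
tcp_pos: [0.4689, -0.0379, 0.1734]
orientation: [163.7, 90.0, 158.6]
ft_force: [0.4, -0.1, 0.1]
width: 0.0238
```

```bash
python3 go.py " -.067,0,.17,90"
python3 - <<'E'
from h import *
s=snap("top");crop(s,200,140,370,275,4.4,"pics/t10.png")
s=snap("scene");crop(s,110,90,320,240,3.7,"pics/s10.png")
E
```

```text
t 10.0 local [-0.0729  0.0005  0.1734] jaw 72.8 F [ 0.45 -0.06  0.1 ] w 0.0238 q6 [-13.   13.8 106.2   0.   60.1 -97.9]
 -.067,0,.17,90 xyz [0.0034 0.0013 0.0058] rot [-2.994e-01 -3.000e-04 -1.000e-04] r 0.476
```

View pics/s10.png

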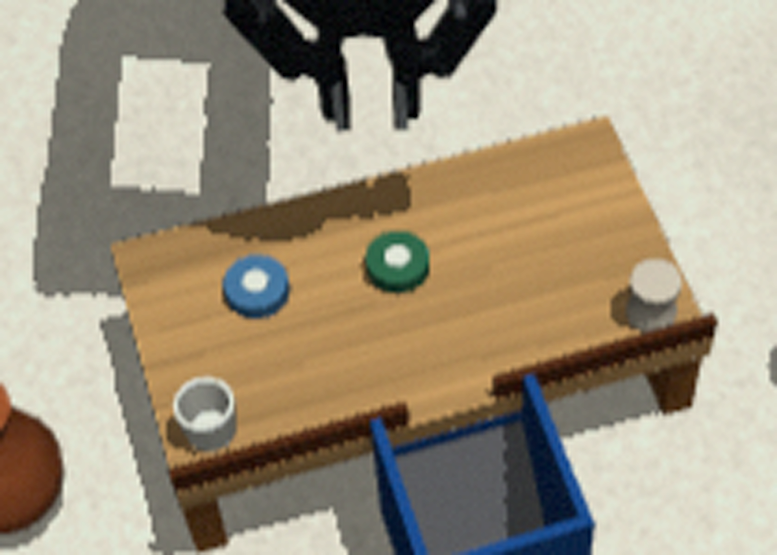

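```bash
cat > loc.py <<'E'
from h import *
import sys
p=np.load("board.npy");c,n=np.cos(p[2]),np.sin(p[2])
# args: name u v x0 y0 k z
s=snap(sys.argv[1]);u,v,x0,y0,k,z=map(float,sys.argv[2:])
w=world(s,[(x0+u/k-.5,y0+v/k-.5)],z)[0];d=w[:2]-p[:2]
print(np.round([c*d[0]+n*d[1],-n*d[0]+c*d[1]],4))
E
python3 loc.py scene 397 257 110 90 3.7 .102
```

```text
[-0.0321 -0.0003]
```

Green is now at board (-32, 0) mm, lined up with the gate at (397,257) in the picture. I'll come down behind it.

Call:
jog_arm --increments '[{"x": 0, "y": 0.001, "z": 0.005, "ax": -0.18, "ay": 0, "az": 0}, {"x": 0.02, "y": 0.0013, "z": 0.0058, "ax": -0.299, "ay": 0, "az": 0}, {"x": 0.05, "y": 0.0013, "z": 0.0058, "ax": -0.299, "ay": 0, "az": 0}, {"x": 0.07, "y": 0.0013, "z": 0.0058, "ax": -0.299, "ay": 0, "az": 0}, {"x": 0.0799, "y": 0.0013, "z": 0.0058, "ax": -0.299, "ay": 0, "az": 0}, {"x": 0.0799, "y": 0.0013, "z": 0.0058, "ax": -0.299, "ay": 0, "az": 0}]'

```text
clock: 10.9
tcp_pos: [0.4747, -0.0375, 0.0933]
orientation: [160.4, 89.9, 171.9]
ft_force: [0.0, 0.6, 0.5]
width: 0.0242
```

```bash
python3 go.py " .0445,0,.0935,90"
```

```text
t 10.9 local [-0.0672 -0.0003  0.0933] jaw 89.5 F [0.   0.55 0.54] w 0.0242 q6 [ -12.8   21.1  110.2   -0.    48.7 -114.4]
 .0445,0,.0935,90 xyz [-0.0003  0.0012  0.1117] rot [-0.0079 -0.0011 -0.0004] r 0.584
```

Call:
jog_arm --increments '[{"x": 0, "y": 0, "z": 0.009, "ax": -0.008, "ay": 0, "az": 0}, {"x": 0, "y": 0, "z": 0.018, "ax": -0.008, "ay": 0, "az": 0}, {"x": 0, "y": 0.0005, "z": 0.028, "ax": -0.008, "ay": 0, "az": 0}, {"x": 0, "y": 0.0005, "z": 0.038, "ax": -0.008, "ay": 0, "az": 0}, {"x": 0, "y": 0.0005, "z": 0.048, "ax": -0.008, "ay": 0, "az": 0}, {"x": 0, "y": 0.001, "z": 0.058, "ax": -0.008, "ay": 0, "az": 0}, {"x": 0, "y": 0.001, "z": 0.068, "ax": -0.008, "ay": 0, "az": 0}, {"x": 0, "y": 0.001, "z": 0.078, "ax": -0.008, "ay": 0, "az": 0}, {"x": 0, "y": 0.001, "z": 0.088, "ax": -0.008, "ay": 0, "az": 0}, {"x": 0, "y": 0.001, "z": 0.096, "ax": -0.008, "ay": 0, "az": 0}]'

```text
clock: 12.15
tcp_pos: [0.5697, -0.0173, 0.0936]
orientation: [-40.2, 90.0, -28.1]
ft_force: [-0.4, 0.1, 0.0]
width: 0.0241
```

Call:
jog_arm --increments '[{"x": 0, "y": 0, "z": 0.006, "ax": 0, "ay": 0, "az": 0}, {"x": 0, "y": 0, "z": 0.012, "ax": 0, "ay": 0, "az": 0}, {"x": 0, "y": 0, "z": 0.0155, "ax": 0, "ay": 0, "az": 0}, {"x": 0, "y": 0, "z": 0.0155, "ax": 0, "ay": 0, "az": 0}, {"x": 0, "y": 0, "z": 0.0155, "ax": 0, "ay": 0, "az": 0}]'

```text
clock: 12.78
tcp_pos: [0.5839, -0.0142, 0.0936]
orientation: [177.4, 90.0, -170.5]
ft_force: [-0.0, -0.4, -0.2]
width: 0.024
```

```bash
python3 go.py " .0445,0,.0935,90"
python3 - <<'E'
from h import *
s=snap("top");crop(s,200,140,370,275,4.4,"pics/t11.png")
s=snap("scene");crop(s,110,90,320,240,3.7,"pics/s11.png")
E
```

```text
t 12.775 local [ 0.0444 -0.0003  0.0936] jaw 90.1 F [-0.04 -0.39 -0.2 ] w 0.024 q6 [  -8.2   28.1   96.7   -0.    55.3 -110.3]
 .0445,0,.0935,90 xyz [0.0001 0.0003 0.0001] rot [ 0.0013 -0.0003 -0.    ] r 0.584
```

View pics/s11.png

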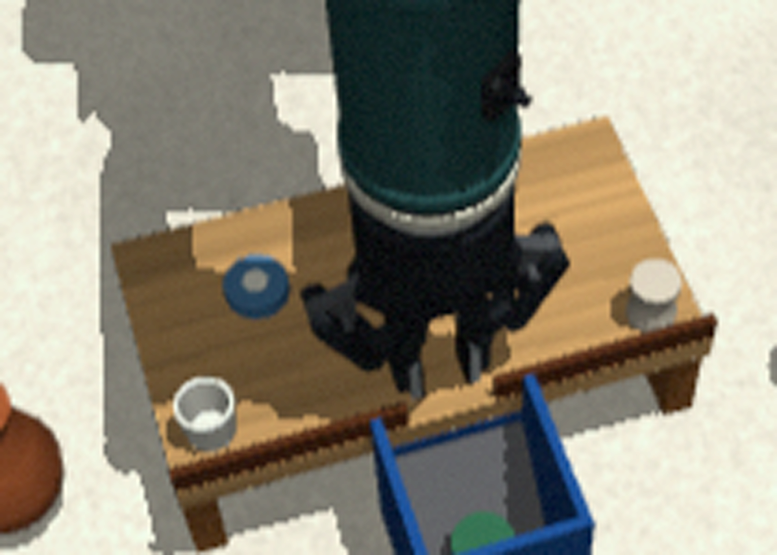

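View pics/t11.png

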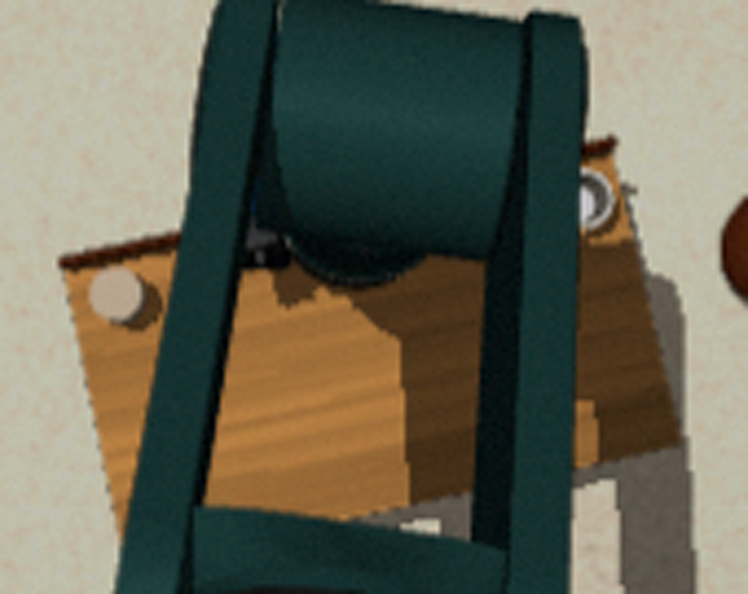

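Green dropped into the box and is visible at (482,533). Now I'll go to the outer side of blue.

Call:
jog_arm --increments '[{"x": -0.05, "y": 0, "z": -0.005, "ax": 0, "ay": 0, "az": 0}, {"x": -0.08, "y": -0.02, "z": -0.02, "ax": 0.16, "ay": 0, "az": 0}, {"x": -0.08, "y": -0.05, "z": -0.04, "ax": 0.34, "ay": 0, "az": 0}, {"x": -0.08, "y": -0.08, "z": -0.06, "ax": 0.52, "ay": 0, "az": 0}, {"x": -0.08, "y": -0.1, "z": -0.08, "ax": 0.7, "ay": 0, "az": 0}, {"x": -0.08, "y": -0.112, "z": -0.084, "ax": 0.88, "ay": 0, "az": 0}, {"x": -0.08, "y": -0.112, "z": -0.084, "ax": 1.06, "ay": 0, "az": 0}, {"x": -0.08, "y": -0.112, "z": -0.084, "ax": 1.24, "ay": 0, "az": 0}, {"x": -0.08, "y": -0.112, "z": -0.084, "ax": 1.42, "ay": 0, "az": 0}, {"x": -0.08, "y": -0.112, "z": -0.084, "ax": 1.57, "ay": 0, "az": 0}]'

```text
clock: 14.12
tcp_pos: [0.5252, -0.1413, 0.1736]
orientation: [-89.1, 90.0, -167.3]
ft_force: [0.0, -0.1, -0.0]
width: 0.0241
```

```bash
python3 go.py " -.0395,-.112,.0935,0"
python3 - <<'E'
from h import *
s=snap("top");crop(s,200,140,370,275,4.4,"pics/t12.png")
s=snap("scene");crop(s,110,90,320,240,3.7,"pics/s12.png")
E
```

```text
t 14.125 local [-0.0394 -0.1124  0.1736] jaw -0.2 F [ 0.04 -0.13 -0.03] w 0.0241 q6 [-22.3  19.5  97.4  -0.   63.1 -34.2]
 -.0395,-.112,.0935,0 xyz [ 0.0801 -0.0001 -0.0004] rot [-0.0033  0.      0.0001] r 0.544
```

View pics/s12.png

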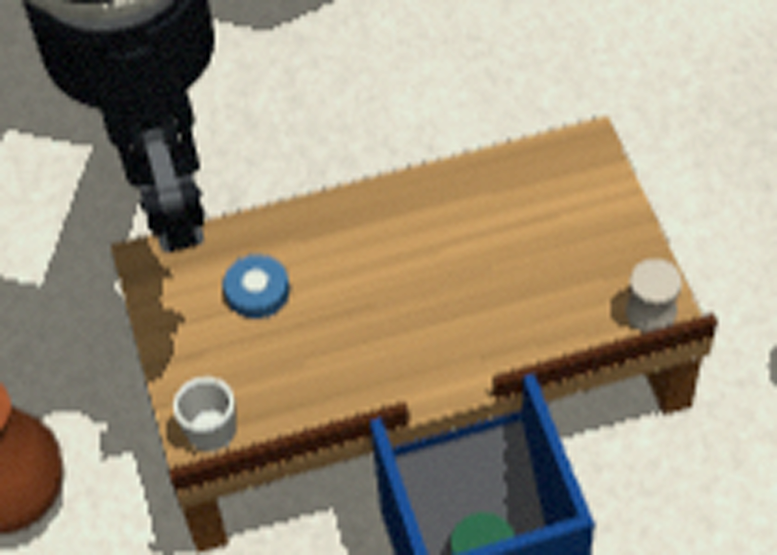

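View pics/t12.png

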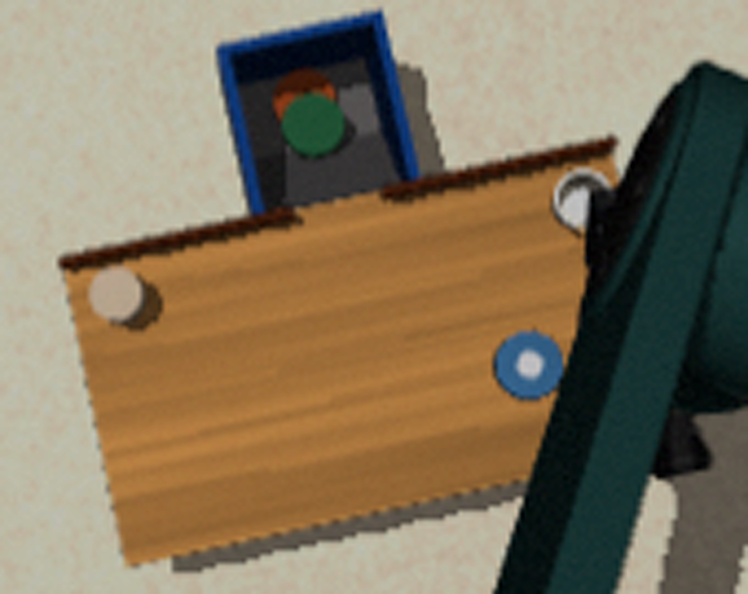

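Both discs are in the box, with green (312,125) resting on rust. Blue is untouched. I'll descend and push it to the gate line.

Call:
jog_arm --increments '[{"x": 0.04, "y": 0, "z": 0, "ax": -0.003, "ay": 0, "az": 0}, {"x": 0.065, "y": 0, "z": 0, "ax": -0.003, "ay": 0, "az": 0}, {"x": 0.075, "y": 0, "z": 0, "ax": -0.003, "ay": 0, "az": 0}, {"x": 0.08, "y": 0, "z": 0, "ax": -0.003, "ay": 0, "az": 0}, {"x": 0.08, "y": 0, "z": 0, "ax": -0.003, "ay": 0, "az": 0}]'

```text
clock: 14.85
tcp_pos: [0.5259, -0.1415, 0.0941]
orientation: [48.3, 90.0, -29.4]
ft_force: [-0.4, -0.4, -0.8]
width: 0.0243
```

```bash
python3 go.py " -.0395,-.024,.0935,0"
python3 - <<'E'
from h import *
s=snap("scene");crop(s,110,90,320,240,3.7,"pics/s13.png")
E
```

```text
t 14.85 local [-0.0388 -0.1127  0.0941] jaw 0.3 F [-0.36 -0.39 -0.79] w 0.0243 q6 [-22.3  25.4 101.8  -0.   52.7 -34.7]
 -.0395,-.024,.0935,0 xyz [ 0.0005 -0.0002 -0.0887] rot [ 0.0059  0.0006 -0.0006] r 0.51
```

View pics/s13.png

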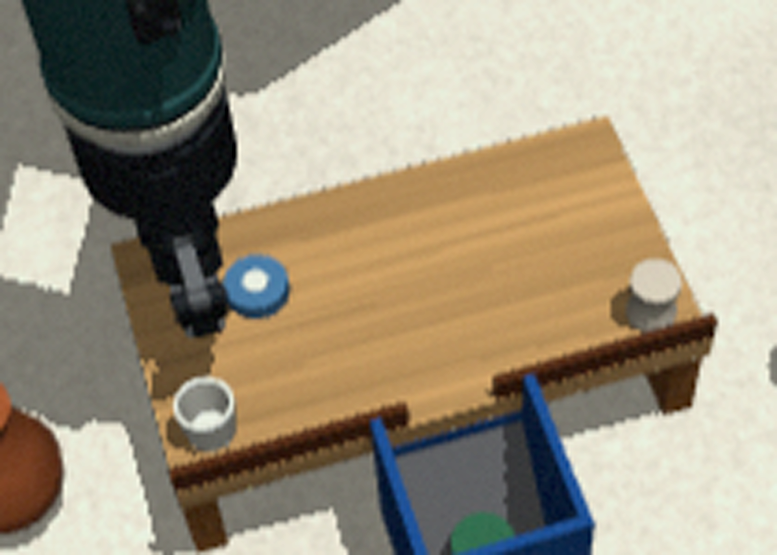

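The fingers are beside blue and clear of the cup. I'll push it, back off, lift and turn.

Call:
jog_arm --increments '[{"x": 0, "y": 0, "z": -0.009, "ax": 0, "ay": 0, "az": 0}, {"x": 0, "y": 0, "z": -0.018, "ax": 0, "ay": 0, "az": 0}, {"x": 0, "y": 0, "z": -0.028, "ax": 0, "ay": 0, "az": 0}, {"x": 0, "y": 0, "z": -0.038, "ax": 0, "ay": 0, "az": 0}, {"x": 0, "y": 0, "z": -0.048, "ax": 0, "ay": 0, "az": 0}, {"x": 0, "y": 0, "z": -0.058, "ax": 0, "ay": 0, "az": 0}, {"x": 0, "y": 0, "z": -0.068, "ax": 0, "ay": 0, "az": 0}, {"x": 0, "y": 0, "z": -0.078, "ax": 0, "ay": 0, "az": 0}, {"x": 0, "y": 0, "z": -0.085, "ax": 0, "ay": 0, "az": 0}, {"x": 0, "y": 0, "z": -0.0885, "ax": 0, "ay": 0, "az": 0}]'

```text
clock: 16.15
tcp_pos: [0.5064, -0.0544, 0.0936]
orientation: [-46.8, 90.0, -124.5]
ft_force: [-0.1, -0.4, 0.7]
width: 0.0242
```

Call:
jog_arm --increments '[{"x": 0, "y": 0, "z": 0, "ax": 0, "ay": 0, "az": 0}, {"x": 0, "y": 0, "z": 0.01, "ax": 0, "ay": 0, "az": 0}, {"x": -0.05, "y": 0, "z": 0.02, "ax": 0, "ay": 0, "az": 0}, {"x": -0.08, "y": -0.01, "z": 0.02, "ax": -0.18, "ay": 0, "az": 0}, {"x": -0.08, "y": -0.03, "z": 0.01, "ax": -0.36, "ay": 0, "az": 0}, {"x": -0.08, "y": -0.035, "z": 0, "ax": -0.54, "ay": 0, "az": 0}, {"x": -0.08, "y": -0.035, "z": -0.01, "ax": -0.72, "ay": 0, "az": 0}, {"x": -0.08, "y": -0.035, "z": -0.02, "ax": -0.9, "ay": 0, "az": 0}, {"x": -0.08, "y": -0.035, "z": -0.024, "ax": -1.08, "ay": 0, "az": 0}, {"x": -0.08, "y": -0.035, "z": -0.024, "ax": -1.26, "ay": 0, "az": 0}]'

```text
clock: 17.4
tcp_pos: [0.4674, -0.0394, 0.1737]
orientation: [-62.1, 90.0, -67.3]
ft_force: [-0.7, 0.2, 0.0]
width: 0.0243
```

```bash
python3 go.py " -.074,0,.0935,90"
python3 - <<'E'
from h import *
s=snap("scene");crop(s,110,90,320,240,3.7,"pics/s14.png")
E
```

```text
t 17.4 local [-0.0747 -0.0007  0.1737] jaw 72.8 F [-0.67  0.25  0.02] w 0.0243 q6 [-13.3  13.7 106.3  -0.   60.  -98.1]
 -.074,0,.0935,90 xyz [0.0802 0.0009 0.0005] rot [-2.999e-01  1.000e-04  3.000e-04] r 0.47
```

View pics/s14.png

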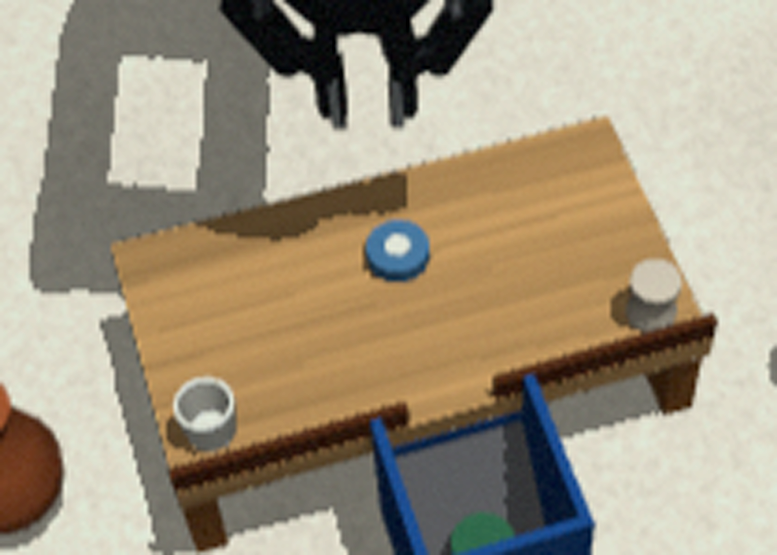

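```bash
python3 loc.py scene 397 246 110 90 3.7 .102
```

```text
[-0.0392  0.0019]
```

Call:
jog_arm --increments '[{"x": 0, "y": 0.001, "z": 0.0005, "ax": -0.18, "ay": 0, "az": 0}, {"x": 0.02, "y": 0.001, "z": 0.0005, "ax": -0.3, "ay": 0, "az": 0}, {"x": 0.05, "y": 0.001, "z": 0.0005, "ax": -0.3, "ay": 0, "az": 0}, {"x": 0.07, "y": 0.001, "z": 0.0005, "ax": -0.3, "ay": 0, "az": 0}, {"x": 0.08, "y": 0.001, "z": 0.0005, "ax": -0.3, "ay": 0, "az": 0}, {"x": 0.08, "y": 0.001, "z": 0.0005, "ax": -0.3, "ay": 0, "az": 0}]'

```text
clock: 18.25
tcp_pos: [0.4676, -0.0382, 0.0933]
orientation: [163.4, 89.9, 175.0]
ft_force: [0.2, -0.1, 0.1]
width: 0.0242
```

```bash
python3 go.py " .0445,0,.0935,90"
```

```text
t 18.25 local [-0.0743  0.0005  0.0933] jaw 89.6 F [ 0.23 -0.06  0.14] w 0.0242 q6 [ -13.1   20.7  111.1   -0.    48.3 -114.7]
 .0445,0,.0935,90 xyz [-0.0004  0.0005  0.1188] rot [-0.0077 -0.0011 -0.0003] r 0.584
```

Blue is at (-39, 2) mm and the fingers are behind it. I'll push it through the gate.

Call:
jog_arm --increments '[{"x": 0, "y": 0.001, "z": 0.009, "ax": -0.008, "ay": 0, "az": 0}, {"x": 0, "y": 0.001, "z": 0.018, "ax": -0.008, "ay": 0, "az": 0}, {"x": 0, "y": 0.001, "z": 0.028, "ax": -0.008, "ay": 0, "az": 0}, {"x": 0, "y": 0.0005, "z": 0.038, "ax": -0.008, "ay": 0, "az": 0}, {"x": 0, "y": 0.0005, "z": 0.048, "ax": -0.008, "ay": 0, "az": 0}, {"x": 0, "y": 0.0005, "z": 0.058, "ax": -0.008, "ay": 0, "az": 0}, {"x": 0, "y": 0.0005, "z": 0.068, "ax": -0.008, "ay": 0, "az": 0}, {"x": 0, "y": 0.0005, "z": 0.078, "ax": -0.008, "ay": 0, "az": 0}, {"x": 0, "y": 0.0005, "z": 0.088, "ax": -0.008, "ay": 0, "az": 0}, {"x": 0, "y": 0.0005, "z": 0.096, "ax": -0.008, "ay": 0, "az": 0}]'

```text
clock: 19.5
tcp_pos: [0.5625, -0.0178, 0.0936]
orientation: [-52.9, 90.0, -40.7]
ft_force: [-0.3, -0.1, 1.1]
width: 0.0243
```

Call:
jog_arm --increments '[{"x": 0, "y": 0, "z": 0.007, "ax": 0, "ay": 0, "az": 0}, {"x": 0, "y": 0, "z": 0.014, "ax": 0, "ay": 0, "az": 0}, {"x": 0, "y": 0, "z": 0.02, "ax": 0, "ay": 0, "az": 0}, {"x": 0, "y": 0, "z": 0.0225, "ax": 0, "ay": 0, "az": 0}, {"x": 0, "y": 0, "z": 0.0225, "ax": 0, "ay": 0, "az": 0}, {"x": 0, "y": 0, "z": 0.0225, "ax": 0, "ay": 0, "az": 0}]'

```text
clock: 20.25
tcp_pos: [0.5835, -0.0132, 0.0935]
orientation: [179.6, 90.0, -168.2]
ft_force: [-0.6, 0.1, 0.8]
width: 0.0243
```

```bash
python3 go.py
python3 - <<'E'
from h import *
s=snap("scene");crop(s,110,90,320,240,3.7,"pics/s15.png")
E
```

```text
t 20.25 local [0.0443 0.0007 0.0935] jaw 90.1 F [-0.62  0.11  0.78] w 0.0243 q6 [  -8.1   28.1   96.7   -0.    55.2 -110.2]
```

View pics/s15.png

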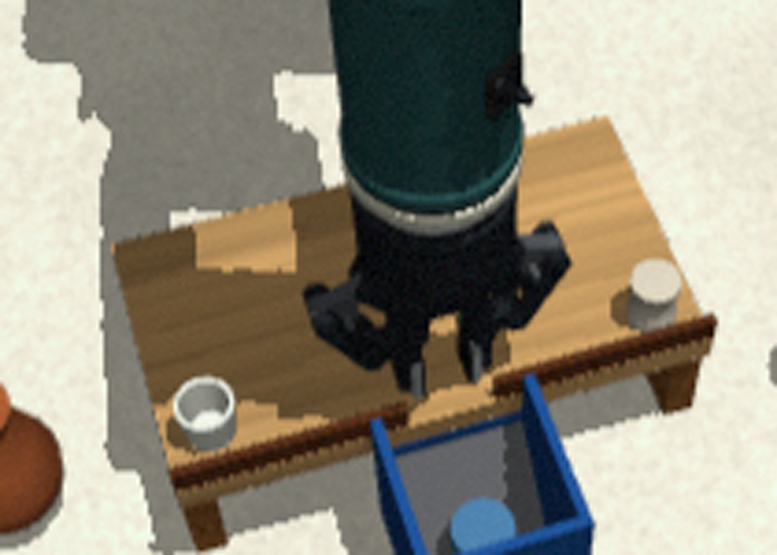

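Blue dropped into the box (482,527). I'll lift and pull clear for a last look.

Call:
jog_arm --increments '[{"x": -0.03, "y": 0, "z": -0.005, "ax": 0, "ay": 0, "az": 0}, {"x": -0.08, "y": 0, "z": -0.02, "ax": 0, "ay": 0, "az": 0}, {"x": -0.12, "y": 0, "z": -0.06, "ax": 0, "ay": 0, "az": 0}, {"x": -0.14, "y": 0.03, "z": -0.1, "ax": 0, "ay": 0, "az": 0}, {"x": -0.14, "y": 0.08, "z": -0.12, "ax": 0, "ay": 0, "az": 0}, {"x": -0.14, "y": 0.13, "z": -0.12, "ax": 0, "ay": 0, "az": 0}, {"x": -0.14, "y": 0.18, "z": -0.12, "ax": 0, "ay": 0, "az": 0}, {"x": -0.14, "y": 0.22, "z": -0.12, "ax": 0, "ay": 0, "az": 0}, {"x": -0.14, "y": 0.22, "z": -0.12, "ax": 0, "ay": 0, "az": 0}, {"x": -0.14, "y": 0.22, "z": -0.12, "ax": 0, "ay": 0, "az": 0}]'

```text
clock: 21.55
tcp_pos: [0.42, 0.1761, 0.2336]
orientation: [-102.4, 90.0, -90.2]
ft_force: [0.1, -0.3, -0.5]
width: 0.0239
```

```bash
python3 go.py
python3 - <<'E'
from h import *
s=snap("top");crop(s,160,135,400,275,3.3,"pics/t16.png")
s=snap("scene");crop(s,80,110,370,270,2.75,"pics/s16.png")
E
```

```text
t 21.55 local [-0.0762  0.22    0.2336] jaw 90.2 F [ 0.14 -0.33 -0.51] w 0.0239 q6 [ 14.1   8.4 103.4  -0.   68.3 -88.1]
```

View pics/t16.png

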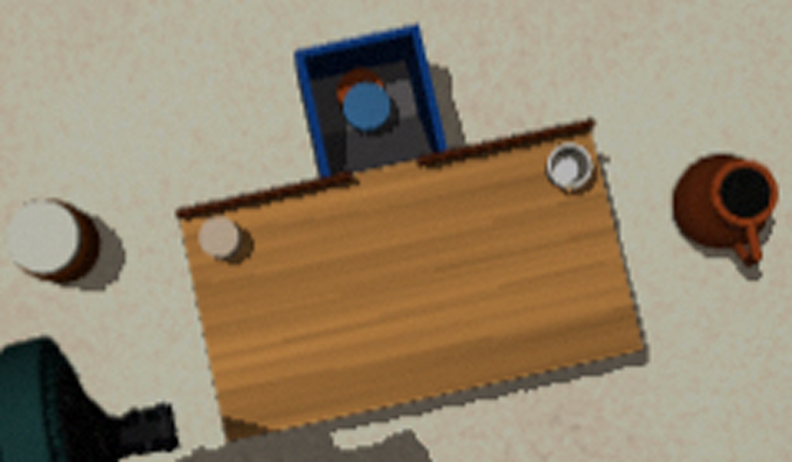

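View pics/s16.png

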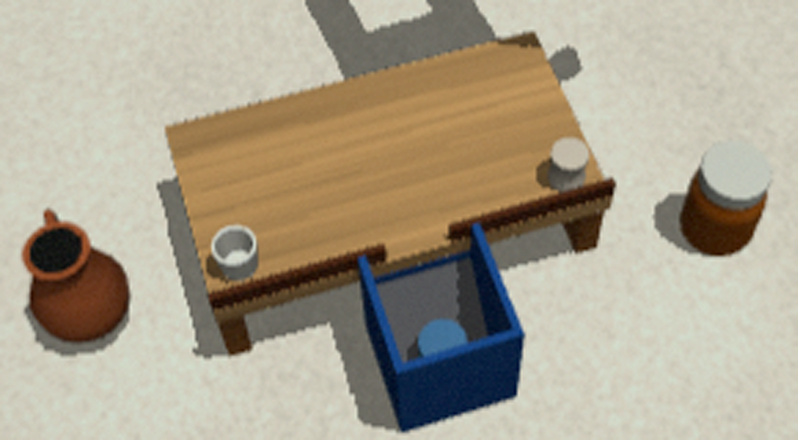

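The deck is empty. Blue (368,105 in the top view) lies in the box on the other two. The prop, cup, jug and jar are at the same pixels as at the start. Handing in.

```bash
python3 -c "
from rig import env;print(env.job_done())"
```

```text
the job is handed in; nothing more can be done
None
```

All three discs are in the slot box, and I handed the job in at about 21.6 s of the 69 s allowed. I pushed them through the gate one at a time (rust, green, then blue), with the fingers slightly open so each disc slid in the pocket between the tips. None was picked up.

- **Discs:** the last pictures show an empty deck. Blue lies on top of the pile with rust showing beneath it. Green is now hidden under blue, but I saw it in the box after its own push.
- **Bystanders:** the kiln prop, test cup, jug and jar look unmoved, at the same pixel positions as at the start.
- **Forces:** the wrist readings I took, one at the end of each move, stayed at about 1.5 N or less.
- **Disagreements:** the first move call was refused because its rows didn't give all six values. The next call stopped short of its target, and I made up the rest in a further call. The board fit was off by up to about 2 pixels, but the gate and disc positions from the two cameras agreed to within about 2 mm.

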